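# Draw the end panel of a flat-pack condiment tray tight with its cam lock

### The job

Fit the loose end panel to the half-built wooden condiment tray: keep it upright on the worktop, slide its steel bolt into the hole in the tray's open end and press it up against the rubber strip. Then turn the cam lock disc beside it clockwise by the black knob on its lever, about half a turn, until the hook has drawn the panel firmly tight against the board; stop when it goes hard, because forcing it on tears the bolt out of the wood, and let go. Leave the kitchen things around it where they are.

Things in the scene. Friction and masses are not known exactly. Their poses are not given: they have to be found in the camera images.
- tray: Half-built fixed tray of pale wood; origin under its floor's centre, z up. Floor 144 (x) by 220 (y) by 26 mm thick; back rail along +x (inner face x=60, top z=66), front lip at -x (top z=38), finished left end at +y (70 high) with its own lock. Open end: face y=-110, a bore 14.4 wide, 19 high runs in along +y at x=0, z=13; beside it a rubber strip 3 mm proud that gives 3 mm under 1 to 4 N.
- tray_joint (a point): Middle of the bore's mouth in the plane of the tray's wooden end face: tray x = 0, y = -110 mm, z = 13 mm. Axes as the tray's.
- end_panel: Loose pale-wood panel, 0.45 kg, 144 (x) by 18 (y) by 70 mm high, standing; origin under its middle. A bolt juts out of its +y face at x=0, z=13: 11.6 mm collar to 22 mm, neck, upright barrel head 12 across, 15 high, centred about 55 mm from the face (screwed in up to 2.2 mm more or less: the lock comes tight at another angle each time). Fitted: axes as the tray's, origin at tray x=0, y=-119, z=0.
- panel_joint (a point): Point on the end panel's inner (+y) face on the bolt's axis: panel x = 0, y = +9 mm, z = 13 mm. Axes as the panel's.
- cam (a joint): Cam angle, rad, clockwise from above. Starts near 0: red dot and hook mouth face the bore, open for the bolt's head. With the panel on the strip the hook passes behind the head from 0.7, draws 6 mm per rad from 2.0 on and comes tight between 2.6 and 3.4. Pushing at the knob takes 5 to 9 N to run and draw; once tight that climbs by some 50 N per rad: hard at 14 to 18 N, torn out above 22 N.
- cam_axis (a point): Point on the cam disc's vertical turning axis at the disc's top face: tray x = 0, y = -48 mm, z = 27 mm. The 43 mm disc lies flush in the floor board.
- cam_knob (a point): Middle of the black finger knob on the cam's stub lever: an upright round peg 12 mm across, from z = 33 to 60 mm, that spins freely on its pin, so fingers can hold it while it goes round. Its circle is 32 mm in radius about cam_axis; at cam 0 it stands on the disc's -x side (towards the front lip). The lever under it is 12 mm wide, its top at z = 33 mm.
- pepper_mill: Dark wooden pepper mill, 58 mm across, 130 mm high, loose bystander; origin at the centre of its foot.
- salt_mill: Glass shaker with grey top, 44 mm across, 90 mm high, loose bystander; origin at the centre of its foot.
- jar: Small jar with a yellow lid, 55 mm across, 75 mm high, loose bystander; origin at the centre of its foot.
- bowl: Blue pinch bowl, 69 mm across, 31 mm high, loose bystander; origin at the centre of its foot.
- lemon: Lemon, 56 by 84 by 55 mm, loose bystander; origin under its centre.
- mug: Small patterned cup on a cork coaster, 52 mm high, loose bystander; origin at the centre of its foot.

How it is judged:
By the outcome, as a careful person would: the job done as asked, in the order asked, and still so for the second after the job is handed in, with the robot touching nothing.
It also fails if it takes over 61 s, if anything falls off the work surface, if the arm or the gripper's body presses on something with over 40 N, if the wrist force passes 120 N, or if a joint passes its speed limit or range.

### The arm

A 7-joint arm with a two-finger parallel gripper is mounted at the origin on a cart in front of the work surface, level with it; the furniture and walls round the work are solid. World frame = base frame: x ahead of the robot, y to its left, z up, the work surface at z = 0. Lengths are in m, angles in rad, forces in N, time in s.
With the tool pointing down it reaches from about 0.4 to 0.875 m from the base axis. Payload 6.5 kg.
Tool frame: the origin (TCP) lies at the very end of the fingers, on their centre line; the grasp point (between the pads) lies 19 mm behind it; z points along the fingers, y is the line along which they close (so a half turn about z gives the same grasp; the last joint's range is limited). The gripper opens to 85 mm and grips with 20 to 120 N. Pads are 22 mm wide; open, the fingers measure 114 mm over their backs; the gripper's body (76 mm by 85 mm) begins 54 mm behind the grasp point. The pads swing forward as they close: fully open they stand 13 mm farther back than shut.
Start: joints at [-1.235, 0.536, -0.004, 1.538, 0.003, 1.067, -0.071], TCP at [0.254, 0.598, 0.231] pointing down, gripper open.
Joint ranges: [-2.7, 2.7], [-0.37, 2.16], [-1.27, 1.26], [0.24, 2.4], [-1.31, 4.45], [0.19, 1.91], [-2.76, 2.76]. Speed limits (rad/s): [2.39, 2.39, 3.14, 3.14, 3.14, 3.14, 3.14].

### API

Orientations are given as a unit quaternion [x, y, z, w].
In Python, from station import manip, imaging gives the robot as it stands.
- The arm moves only by the tool carry_out, never from a script. Its argument "series" is text: rows parted by semicolons, each of 5 numbers parted by spaces: the shift along the world's x, y, z as a fraction of full scale, then the turn about the world's z as a fraction of full scale, then the opening, from 0 (shut) to 1 (fully open). A call has exactly 8 rows; each row shifts and turns the commanded pose from where the row before left it; what a row does not reach is not made up. Full scale, the value 1, is 0.15 m for a shift and 1.5 rad for a turn. A row lasts 1/12 s, in which the tool goes at most 41.7 mm and 7.16 degrees, less where a joint would pass 70% of its speed; a pose out of reach is approached as far as the arm can. A call with a number of a shift or a turn outside -1 to 1 is refused whole. A call with a gripper value outside its range is refused whole. The fingers move at their own pace and stop on an object; "squeeze" is the grip in N (left out, the last holds). Time passes only in rows, so rows that do not move let the fingers close, or fill a call up. It gives the time, the measured TCP pose, the force, the opening and the grip force at its end, in the units of the state.
- manip.observe(): the state, without advancing time (a new reading comes with each control period).
- imaging.capture(name): name is "side" or "top" or "wrist"; returns (picture, depth): 384x512x3 uint8, blue, green, red; 384x512 float32, m along the optical axis (not along the pixel's ray), 0 where there is no reading.
- imaging.camera_params(name): a dict with "fx", "fy", "cx", "cy" (pixels), "rvec" (rotation vector, rad) and "tvec" (3), from world to camera coordinates, as OpenCV has them; the wrist camera has in their place "mount" (4x4, takes a point from camera to tool coordinates, whose origin is the TCP and whose axes are the flange's). Camera axes: x right, y down, z forward; pixel columns grow to the right and rows downward; lengths in m; the calibration is good to about 2 mm. A picture is of the moment at which its call begins: read the wrist's pose just before it. camera_params takes no time and is no camera call.
- manip.job_done(): hands the job in; it is judged then, once.
The state is a dict: "clock": time; "joint_pos": joint angles; "joint_velocities": joint speeds; "tau": joint torques, N m; "position": TCP position; "tool_rot": TCP orientation; "force": force on the tool from outside, world axes, zero at the start; "torque": the same for the moment, N m; "gripper_width": finger opening in m; "grasp_force": force on a finger pad.
Only numpy, scipy, OpenCV 4.12 (cv2) and the standard library are available. Lean on these libraries where they do the work, as an engineer would, in place of code of your own. Each camera call takes 0.05 s, during which the arm holds its last target. There are 200 camera calls.

## Working session

There is one attempt and no reset: what is moved stays moved. The work goes in short steps, Python scripts to look and compute and a tool call to move; the robot and the scene stay as the last step left them, time stands still between calls to the robot, and variables do not carry over. Pictures are saved under pics/ and viewed, at most 10 in all, crops included, and the job is handed in when it is done.

Besides the shell and the picture viewer there is one more tool, called after "Emit:" as name(argument=value, ...) on one line, values as JSON. carry_out: Moves the arm, as the interface text tells. Shift numbers are shares of 0.15 m and turn numbers shares of 1.5 rad, none past 1 either way. Its arguments: {"type":"object","properties":{"series":{"type":"string"},"squeeze":{"type":"number"}},"required":["series"]}

```bash
mkdir -p pics; ls
cat > h.py <<'E'
import numpy as np, cv2
from station import manip, imaging
from scipy.spatial.transform import Rotation as R
def cam(name, st=None):
    p=imaging.camera_params(name)
    K=np.array([[p['fx'],0,p['cx']],[0,p['fy'],p['cy']],[0,0,1.]])
    if 'mount' in p:
        T=np.eye(4); T[:3,:3]=R.from_quat(st['tool_rot']).as_matrix(); T[:3,3]=st['position']
        M=T@np.array(p['mount']); return K,M[:3,:3],M[:3,3]
    Rm=cv2.Rodrigues(np.array(p['rvec'],float))[0]; return K,Rm.T,-Rm.T@np.array(p['tvec']).ravel()
def ray(c,uv,z):
    K,Rw,o=c; uv=np.atleast_2d(uv).astype(float)
    d=(Rw@np.linalg.inv(K)@np.c_[uv,np.ones(len(uv))].T).T
    return o+d*((z-o[2])/d[:,2])[:,None]
def pts(c,depth):
    K,Rw,o=c; v,u=np.mgrid[:384,:512]
    P=np.stack([(u-K[0,2])/K[0,0]*depth,(v-K[1,2])/K[1,1]*depth,depth],-1)
    return P@Rw.T+o
def proj(c,P):
    K,Rw,o=c; q=(np.atleast_2d(P)-o)@Rw@K.T; return q[:,:2]/q[:,2:]
E
python3 - <<'E'
from h import *
st=manip.observe(); print(st)
ims=[]
for n in ['top','side']:
    im,d=imaging.capture(n); np.savez('%s.npz'%n,im=im,d=d); c=cam(n,st); print(n,c[0][0,0],c[2],c[1][:,2],(d>0).mean())
    cv2.imwrite('pics/%s0.png'%n,cv2.resize(im,(800,600)))
E
```

```text
pics
{'clock': 0.0, 'joint_pos': array([-1.23522517,  0.53717685, -0.0044626 ,  1.53886992,  0.00259367,
        1.06734506, -0.07122182]), 'joint_velocities': array([-8.51181507e-04, -7.41021429e-05,  3.61788994e-03, -1.43728743e-03,
       -1.67503963e-03,  8.16091376e-04,  2.18347122e-04]), 'tau': array([ 4.52398790e-04, -5.83408356e+01,  1.04911018e+00, -2.59097618e+01,
        1.24032845e-02,  9.78890603e-03, -3.15321209e-06]), 'position': array([0.2539309 , 0.59764212, 0.23040721]), 'tool_rot': array([ 1.99503943e-01,  9.79896613e-01, -8.88253030e-04, -1.22831660e-04]), 'force': array([-0.22473967, -0.3215552 ,  0.65526147]), 'torque': array([-0.05894791, -0.0277594 ,  0.02133608]), 'grasp_force': 0.0, 'gripper_width': 0.08563957847180143}
top 473.57185336780805 [4.23554872e-01 8.37886280e-05 1.64893032e+00] [ 0.06883937  0.00947107 -0.9975828 ] 0.9959716796875
side 366.19441568636444 [ 0.02091991 -0.75907007  0.77614649] [ 0.4310927   0.66381959 -0.61114862] 0.995941162109375
```

View pics/top0.png

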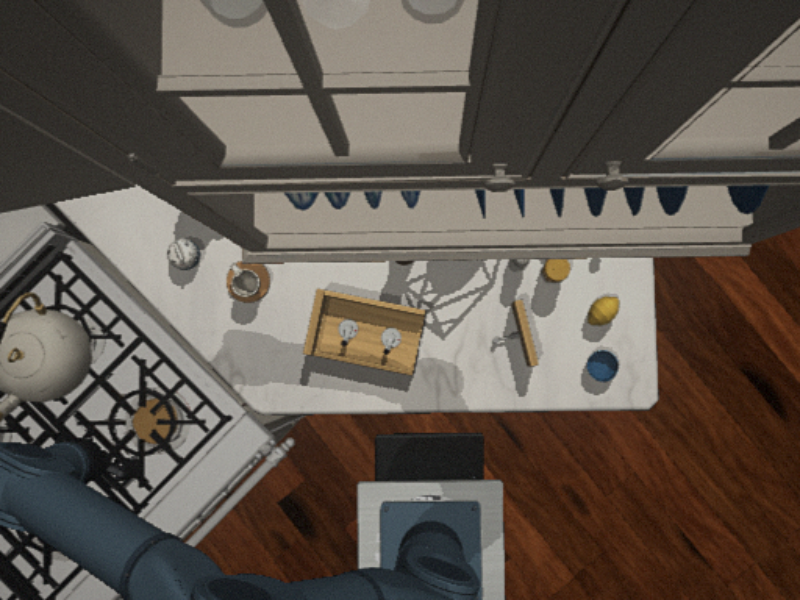

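View pics/side0.png

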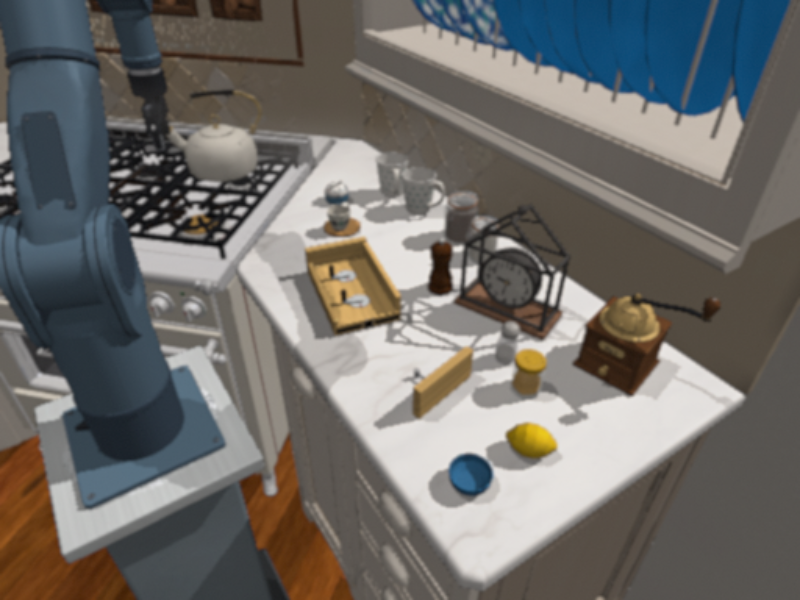

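Top view: the tray is at about (365,332), with its open end right at about x=420. The panel stands at about (526,332) with its bolt pointing left to (497,342). The jar, lemon, bowl and salt mill are to the right and behind, and the wall cabinet overhangs the top of the picture.

Run:
```python
from h import *
z=np.load('top.npz'); im,d=z['im'],z['d']; c=cam('top'); P=pts(c,d)
hsv=cv2.cvtColor(im,cv2.COLOR_BGR2HSV)
print('table z',np.median(P[250:258,380:410,2]))
m=((hsv[...,0]>8)&(hsv[...,0]<25)&(hsv[...,1]>70)&(P[...,2]>0.015)&(P[...,2]<0.09)&(P[...,0]>0.35)).astype(np.uint8)
n,l,s,ce=cv2.connectedComponentsWithStats(m)
for i in range(1,n):
    if s[i,4]<60: continue
    Q=P[l==i]; zt=np.percentile(Q[:,2],95); print(i,s[i],'zmax',zt)
    for lo,hi in ((.058,.08),(.015,.08)):
        q=Q[(Q[:,2]>lo)&(Q[:,2]<hi)]
        if len(q)>30:
            r=cv2.minAreaRect((q[:,:2]*1000).astype(np.float32)); print(lo,len(q),r)
# panel top edge by rays at z=.07
for i in range(1,n):
    if s[i,4]<60: continue
    mm=((l==i)&(P[...,2]>.055)).astype(np.uint8); v,u=np.nonzero(mm)
    q=ray(c,np.c_[u,v],.07); print(i,'ray70',cv2.minAreaRect((q[:,:2]*1000).astype(np.float32)))
# knobs etc in tray : z>0.03 dark
mk=(im.max(2)<60)&(P[...,2]>.02)&(P[...,2]<.09)&(P[...,0]>.4)&(P[...,1]>-.1)&(P[...,1]<.3)
n,l,s,ce=cv2.connectedComponentsWithStats(mk.astype(np.uint8))
for i in range(1,n):
    if s[i,4]>5: print('dark',ce[i],s[i,4],ray(c,ce[i],.05))
# obstacles: heightmap front edge of cabinet
for y in (.2,.1,0,-.1,-.2,-.3):
    mm=(abs(P[...,1]-y)<.02)&(P[...,2]>.25)&(P[...,0]>.3); q=P[mm]; print(y,q[q[:,0].argmin()] if len(q) else None)
```

```text
table z 0.0010771426739497603
3 [347 166  18  15 219] zmax 0.08084278561561316
0.058 175 ((604.8038940429688, -279.2747802734375), (53.01987075805664, 44.01551818847656), 87.11022186279297)
0.015 199 ((605.2612915039062, -279.0034484863281), (52.348934173583984, 46.022823333740234), 80.78609466552734)
20 [ 194  185   78   55 2743] zmax 0.07052209308745722
0.058 484 ((480.1344299316406, 134.7100372314453), (237.2816162109375, 142.3165283203125), 77.98670196533203)
0.015 2743 ((479.31890869140625, 134.52084350585938), (237.71746826171875, 144.21713256835938), 77.85721588134766)
31 [376 190  20  18 281] zmax 0.057393998238940425
0.015 281 ((518.9807739257812, -384.7858581542969), (65.59237670898438, 58.722896575927734), 89.12245178222656)
34 [328 192  16  42 290] zmax 0.07593757548413424
0.058 229 ((472.3660888671875, -211.3412628173828), (141.9758758544922, 17.936344146728516), 12.76274299621582)
0.015 289 ((472.3249816894531, -211.1598358154297), (141.9758758544922, 18.30838394165039), 12.76274299621582)
3 ray70 ((605.3927612304688, -279.6769104003906), (53.57872009277344, 43.76167297
[... 166 characters left out ...]
1.1329345703125), (25.39173698425293, 31.765422821044922), 5.52111291885376)
34 ray70 ((472.1369323730469, -210.52252197265625), (141.70880126953125, 18.629653930664062), 12.711076736450195)
dark [257.5 167. ] 8 [[0.63153687 0.05052798 0.05      ]]
dark [207.0625 192.875 ] 16 [[0.54585445 0.22265151 0.05      ]]
dark [219.88888889 219.33333333] 9 [[0.45563428 0.17973751 0.05      ]]
dark [246.875 224.875] 8 [[0.43568509 0.08878395 0.05      ]]
0.2 [0.5834718 0.1993756 0.4384247]
0.1 [0.58265337 0.11204685 0.43445213]
0 [4.23554872e-01 8.37886280e-05 1.64893032e+00]
-0.1 [ 0.5789845  -0.0809521   0.97621114]
-0.2 [ 0.57658117 -0.18187007  0.97944486]
-0.3 [ 0.58350253 -0.31244632  0.4377432 ]
```

Emit:
carry_out(series="0.12 -0.27 0 0.026 0.6;0.12 -0.27 0 0.026 0.6;0.12 -0.27 0 0.026 0.6;0.12 -0.27 0 0.026 0.6;0.12 -0.27 0 0.026 0.6;0.12 -0.27 0 0.026 0.6;0.12 -0.27 0 0.026 0.6;0.12 -0.27 0 0.026 0.6")

```text
clock: 0.77
position: [0.3898, 0.2915, 0.2311]
tool_rot: [0.044, 0.999, -0.0, -0.0]
force: [0.3, 0.4, -0.9]
gripper_width: 0.0511
grasp_force: 0.0
```

Emit:
carry_out(series="0.062 -0.27 0 0.026 0.6;0.062 -0.27 0 0.026 0.6;0.062 -0.27 0 0.026 0.6;0.062 -0.27 0 0.026 0.6;0.062 -0.27 0 0.026 0.6;0.062 -0.27 0 0.026 0.6;0.062 -0.27 0 0.026 0.6;0.062 -0.27 0 0.026 0.6")

```text
clock: 1.43
position: [0.4638, -0.0324, 0.2313]
tool_rot: [-0.112, 0.994, 0.0, 0.0]
force: [0.7, 0.6, -0.3]
gripper_width: 0.0514
grasp_force: 0.0
```

Emit:
carry_out(series="0 -0.27 0 0 0.6;0 -0.27 0 0 0.6;0 -0.27 0 0 0.6;0 -0.27 0 0 0.6;0 0 0 0 0.6;0 0 0 0 0.6;0 0 0 0 0.6;0 0 0 0 0.6")

```text
clock: 2.1
position: [0.4641, -0.1907, 0.231]
tool_rot: [-0.112, 0.994, 0.0, -0.0]
force: [-0.7, 0.8, 0.3]
gripper_width: 0.0512
grasp_force: 0.0
```

Run:
```python
from h import *
st=manip.observe(); im,d=imaging.capture('wrist'); c=cam('wrist',st); P=pts(c,d)
print(c[2],c[1][:,2],st['position'])
cv2.imwrite('pics/w1.png',im)
hsv=cv2.cvtColor(im,cv2.COLOR_BGR2HSV)
m=((hsv[...,0]>8)&(hsv[...,0]<25)&(hsv[...,1]>70)&(P[...,2]>.06)&(P[...,2]<.08)&(abs(P[...,1]+.21)<.06)).astype(np.uint8)
v,u=np.nonzero(m); q=ray(c,np.c_[u,v],.07)
print(len(q),cv2.minAreaRect((q[:,:2]*1000).astype(np.float32)), np.median(P[m>0][:,2]))
```

```text
[ 0.38746461 -0.20749141  0.3745343 ] [ 0.30464516  0.06931885 -0.94994011] [ 0.46407467 -0.19068257  0.2310282 ]
1922 ((603.7373046875, -236.732177734375), (72.39836120605469, 399.6194763183594), 78.31682586669922) 0.07101648025798268
```

View pics/w1.png

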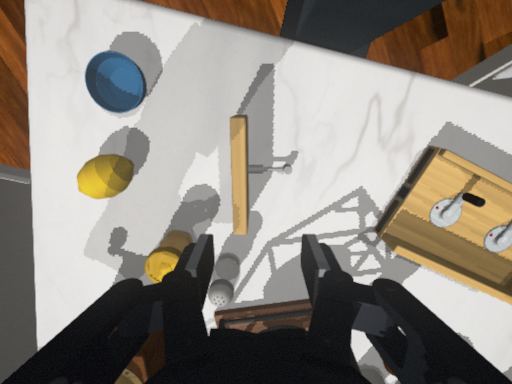

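The wrist view shows the panel upright at u≈240, v 115–235, with its bolt head at (288,168). The tray's near cam is at (445,212) with its black knob at (473,200).

Run:
```python
from h import *
st=manip.observe(); im,d=imaging.capture('wrist'); c=cam('wrist',st); P=pts(c,d)
hsv=cv2.cvtColor(im,cv2.COLOR_BGR2HSV)
m=((hsv[...,0]>8)&(hsv[...,0]<25)&(hsv[...,1]>70)&(P[...,2]>.06)&(P[...,2]<.08)).astype(np.uint8)
m[:, :225]=0; m[:,255:]=0; m[240:]=0
v,u=np.nonzero(m); q=ray(c,np.c_[u,v],.07)
print(len(q),cv2.minAreaRect((q[:,:2]*1000).astype(np.float32)))
print('head',ray(c,[288,168],.0205))
print('cam disc',ray(c,[445,212],.027),'knob',ray(c,[473,200],.06))
# tray wood z>.02 in view
t=(P[...,2]>.022)&(P[...,2]<.03)&(P[...,1]>0)&(P[...,1]<.3)&(P[...,0]<.56)
Q=P[t]; print(len(Q),Q[:,1].min(),Q[Q[:,1].argmin()])
# end face edge: for floor pts, express in tray frame est, list min y percentiles by x
th=np.deg2rad(-12.15); o=np.array([.4778,.1259]); A=np.array([[np.cos(th),-np.sin(th)],[np.sin(th),np.cos(th)]])
L=(Q[:,:2]-o)@A
for x in np.arange(-.06,.061,.02):
    s=L[abs(L[:,0]-x)<.006]; print(x,len(s),np.sort(s[:,1])[:4] if len(s) else '')
```

```text
1819 ((474.37371826171875, -209.34121704101562), (143.31719970703125, 18.230512619018555), 12.96651840209961)
head [[ 0.45842313 -0.14856148  0.0205    ]]
cam disc [[0.46892527 0.08071776 0.027     ]] knob [[0.43844406 0.08033907 0.06      ]]
9606 0.005757984605945815 [0.52576577 0.00575798 0.02452109]
-0.06 481 [-0.10768218 -0.10748433 -0.10746678 -0.10746045]
-0.039999999999999994 872 [-0.10764496 -0.1071982  -0.10716478 -0.10710037]
-0.01999999999999999 817 [-0.10723899 -0.10717962 -0.10702808 -0.10694668]
1.3877787807814457e-17 810 [-0.10892251 -0.10887113 -0.10837887 -0.10830197]
0.020000000000000018 1045 [-0.10801642 -0.10737027 -0.10718429 -0.107112  ]
0.04000000000000002 1079 [-0.10764548 -0.10746698 -0.10737019 -0.10724099]
0.060000000000000026 783 [-0.10776099 -0.1075507  -0.1074579  -0.10730317]
```

Emit:
carry_out(series="0.033 -0.063 0 0 0.6;0.033 -0.063 -0.1 0 0.6;0 0 -0.2 0 0.6;0 0 -0.2 0 0.6;0 0 -0.2 0 0.6;0 0 -0.2 0 0.6;0 0 -0.2 0 0.6;0 0 -0.16 0 0.6")

```text
clock: 2.87
position: [0.4738, -0.2111, 0.0402]
tool_rot: [-0.111, 0.994, 0.0, -0.0]
force: [0.6, 0.2, 1.0]
gripper_width: 0.051
grasp_force: 0.0
```

Emit:
carry_out(series="0 0 0 0 0.5;0 0 0 0 0.4;0 0 0 0 0.3;0 0 0 0 0.25;0 0 0 0 0.2;0 0 0 0 0.15;0 0 0 0 0.1;0 0 0 0 0.1", squeeze=40)

```text
clock: 3.53
position: [0.4752, -0.2114, 0.044]
tool_rot: [-0.111, 0.994, -0.0, 0.001]
force: [-1.0, 1.3, 6.0]
gripper_width: 0.0173
grasp_force: 39.0
```

Emit:
carry_out(series="0 0 0.02 0 0.1;-0.018 0.0712 0 -0.0207 0.1;-0.018 0.0712 0 -0.0207 0.1;-0.018 0.0712 0 -0.0207 0.1;-0.018 0.0712 0 -0.0207 0.1;-0.018 0.0712 0 -0.0207 0.1;-0.018 0.0712 0 -0.0207 0.1;-0.018 0.0712 0 -0.0207 0.1")

```text
clock: 4.2
position: [0.4546, -0.1359, 0.0456]
tool_rot: [-0.002, 1.0, 0.0, 0.0]
force: [-0.0, 0.2, -5.1]
gripper_width: 0.0175
grasp_force: 39.5
```

Emit:
carry_out(series="-0.018 0.0712 0 -0.0207 0.1;-0.018 0.0712 0 -0.0207 0.1;-0.018 0.0712 0 -0.0207 0.1;-0.018 0.0712 0 -0.0207 0.1;-0.018 0.0712 0 -0.0207 0.1;-0.018 0.0712 0 -0.0207 0.1;-0.018 0.0712 0 -0.0207 0.1;0 0 0 0 0.1")

```text
clock: 4.87
position: [0.4352, -0.0593, 0.0454]
tool_rot: [0.105, 0.994, 0.001, -0.001]
force: [-0.6, -0.3, -5.0]
gripper_width: 0.0173
grasp_force: 39.7
```

Run:
```python
from h import *
st=manip.observe(); print(st['position'],st['tool_rot'],st['force'],st['torque'])
im,d=imaging.capture('wrist'); c=cam('wrist',st); np.savez('w2.npz',im=im,d=d)
im3,d3=imaging.capture('side'); np.savez('s2.npz',im=im3,d=d3)
im2,d2=imaging.capture('top'); np.savez('t2.npz',im=im2,d=d2)
cv2.imwrite('pics/w2.png',cv2.resize(im,(800,600),interpolation=cv2.INTER_CUBIC))
uv=proj(cam('side'),[[.44,0,.03]])[0]; print(uv)
```

```text
[ 0.43517405 -0.05925244  0.04540153] [ 1.05078536e-01  9.94463324e-01  7.71778473e-04 -7.75951066e-04] [-0.62454047 -0.31560756 -4.98690747] [-0.03447635  0.04689658  0.02652267]
[234.79409971 207.49622281]
```

View pics/w2.png

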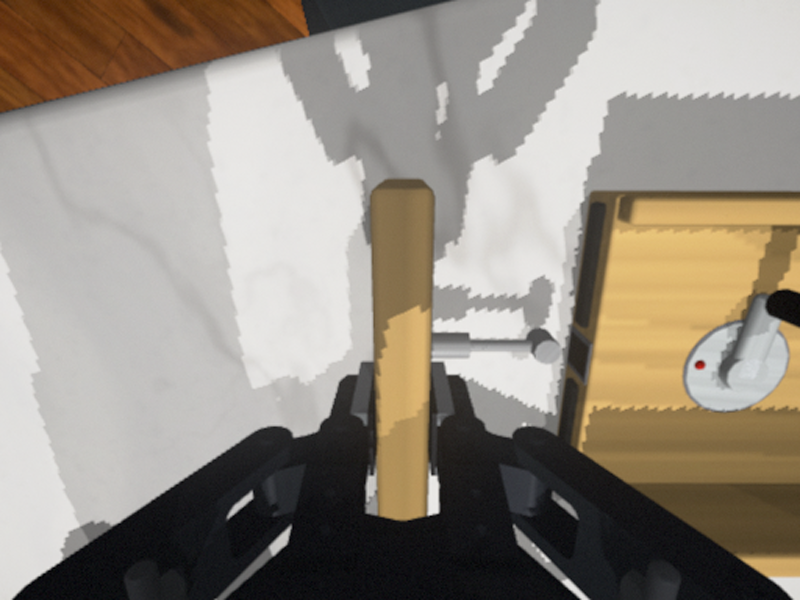

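The wrist view (shown at 800x600) has the panel gripped at u≈403 and the bolt head at (545,345). The bore mouth is at about (578,357) and the disc centre at (737,367), with the red dot facing the bore. The bolt sits a little to the -x side of the bore line, and the force reading says the panel hangs about 1 mm high.

Run:
```python
from h import *
st=manip.observe(); z=np.load('w2.npz'); im,d=z['im'],z['d']; c=cam('wrist',st); P=pts(c,d)
hsv=cv2.cvtColor(im,cv2.COLOR_BGR2HSV)
# disc
m=((hsv[...,1]<45)&(hsv[...,2]>110)).astype(np.uint8); m[:190]=0;m[280:]=0;m[:,:425]=0; m[:,510:]=0
# bounds by table exclusion
cs,_=cv2.findContours(m,cv2.RETR_EXTERNAL,cv2.CHAIN_APPROX_NONE); k=cv2.convexHull(max(cs,key=cv2.contourArea)); e=cv2.fitEllipse(k); print('disc',e)
dc=ray(c,e[0],.027)[0]; print(dc, 'diam', np.ptp(ray(c,k[:,0],.027),0))
# tray direction: lip inner edge & face edge from floor points
t=(P[...,2]>.021)&(P[...,2]<.031)&(hsv[...,1]>70)&(P[...,1]>0)&(P[...,0]<.56); Q=P[t][:,:2]
th0=np.deg2rad(-12.15); A=np.array([[np.cos(th0),-np.sin(th0)],[np.sin(th0),np.cos(th0)]]); L=(Q-dc[:2])@A*1000
xs=[];ys=[]
for x in np.arange(-55,50,3):
    s=L[(abs(L[:,0]-x)<1.5)]
    if len(s)>5: xs.append(x); ys.append(np.percentile(s[:,1],0.5))
p=np.polyfit(xs,ys,1); r=ys-np.polyval(p,xs); g=abs(r)<1.2; p=np.polyfit(np.array(xs)[g],np.array(ys)[g],1); print('face fit',p,np.rad2deg(np.arctan(p[0])),g.sum(),len(xs))
print('floor z',np.median(P[t][:,2]))
# panel top
m=((hsv[...,0]>8)&(hsv[...,0]<25)&(hsv[...,1]>70)&(P[...,2]>.06)&(P[...,2]<.085)).astype(np.uint8); m[:,:220]=0;m[:,290:]=0
v,u=np.nonzero(m); q=ray(c,np.c_[u,v],.071); rr=cv2.minAreaRect((q[:,:2]*1000).astype(np.float32)); print('panel',rr,np.median(P[m>0][:,2]))
# sides lines
for f in (np.min,np.max):
    vs=np.arange(130,225); us=[f(u[v==k]) for k in vs]; w=ray(c,np.c_[us,vs],.071); l=np.polyfit(w[:,0],w[:,1],1); print('side yaw',np.rad2deg(np.arctan(l[0])),'y at TCP x',np.polyval(l,st['position'][0]))
# bolt: grey band
for name,box in (('shaft',(205,235,285,335)),('head',(208,236,338,362))):
    a,b,x0,x1=box; print(name); 
h=ray(c,[[348.8,220.8]],.0215)[0]; cl=ray(c,[[290,220.8]],.0145)[0]
for nm,w in (('head',h),('collar',cl)): print(nm,w,'tray-frame rel disc mm',(w[:2]-dc[:2])@A*1000)
cv2.imwrite('pics/w2c.png',cv2.resize(im[190:260,270:400],(780,420),interpolation=cv2.INTER_CUBIC))
```

```text
disc ((472.1667175292969, 228.5613555908203), (58.44483184814453, 79.765380859375), 39.82447052001953)
[0.46672822 0.07904255 0.027     ] diam [0.0518458  0.04370294 0.        ]
face fit [-1.03468045e-03 -6.18064556e+01] -0.059282802011063646 35 35
floor z 0.02694390813282936
panel ((422.3271484375, -57.31171798706055), (19.135398864746094, 116.06570434570312), 77.8211441040039) 0.0725791948361731
side yaw -11.932683652579888 y at TCP x -0.06941812941606579
side yaw -12.06349759452754 y at TCP x -0.05220921867385896
shaft
head
head [0.44676042 0.00080683 0.0215    ] tray-frame rel disc mm [ -3.05410659 -80.68588974]
collar [ 0.44166625 -0.03816651  0.0145    ] tray-frame rel disc mm [   0.16861588 -119.85840098]
```

View pics/w2c.png

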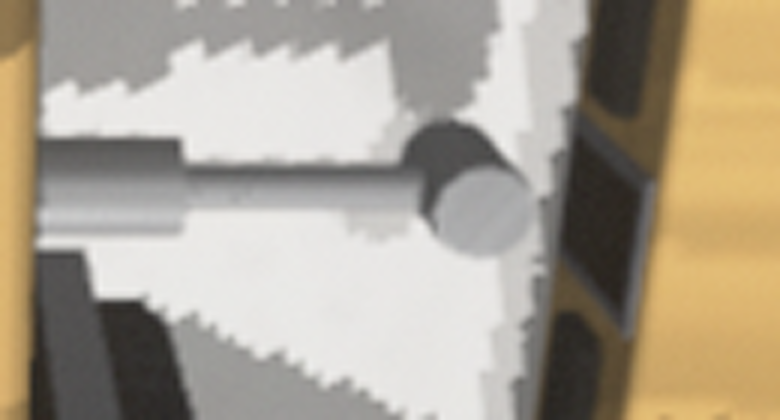

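The crop shows the head's top circle centred at (483,212). The bore mouth's upper edge runs from (652,178) to (630,335).

Run:
```python
from h import *
st=manip.observe(); c=cam('wrist',st)
A=R.from_euler('z',-12.15,degrees=True).as_matrix()[:2,:2]
cp=lambda x,y:[270+(x-3)/6+.5-.0,190+(y-3)/6+.5]
w=ray(c,[cp(652,178),cp(630,335)],.0225)[:,:2]
w2=ray(c,[cp(580,128),cp(562,248)],.0035)[:,:2]
h=ray(c,[cp(483,212)],.0215)[0,:2]
o=w.mean(0); print('bore top mid',o,'width',np.linalg.norm(w[1]-w[0])*1e3,'bottom mid rel',(w2.mean(0)-o)@A*1e3,np.linalg.norm(w2[1]-w2[0])*1e3)
print('head rel bore, tray frame',(h-o)@A*1e3,h)
col=ray(c,[cp(40,185),cp(180,187)],.0135)[:,:2]; print('collar mid rel',(col-o)@A*1e3)
disc=ray(c,[737*.64,367*.64],.027)[0,:2]; print('disc rel',(disc-o)@A*1e3)
print('TCP rel',(st['position'][:2]-o)@A*1e3)
```

```text
bore top mid [0.45943013 0.01842846] width 19.985504049695333 bottom mid rel [ 0.01677609 -0.77376874] 16.523434788098257
head rel bore, tray frame [ -5.28240835 -18.36070799] [0.45040164 0.00159083]
collar mid rel [[ -4.96350466 -68.46380731]
 [ -4.72254726 -51.77041212]]
disc rel [-0.94469199 61.64667137]
TCP rel [ -5.54205561 -83.72155207]
```

Emit:
carry_out(series="0.015 -0.003 -0.007 0 0.1;0.015 -0.003 -0.007 0 0.1;0.004 0.017 0 0 0.1;0.004 0.017 0 0 0.1;0.003 0.017 0 0 0.1;0 0 0 0 0.1;0 0 0 0 0.1;0 0 0 0 0.1")

```text
clock: 5.68
position: [0.4427, -0.0572, 0.0438]
tool_rot: [0.107, 0.994, -0.001, 0.001]
force: [-2.2, -2.7, 7.1]
gripper_width: 0.0172
grasp_force: 41.5
```

Run:
```python
from h import *
st=manip.observe(); print(st['position'],st['force'],st['tool_rot'])
im,d=imaging.capture('wrist'); np.savez('w3.npz',im=im,d=d)
cv2.imwrite('pics/w3c.png',cv2.resize(im[190:260,280:410],(780,420),interpolation=cv2.INTER_CUBIC))
```

```text
[ 0.4427423  -0.05722133  0.04379414] [-2.19626147 -2.69330543  7.11179419] [ 1.07111665e-01  9.94246574e-01 -6.73976146e-04  6.22339858e-04]
```

View pics/w3c.png

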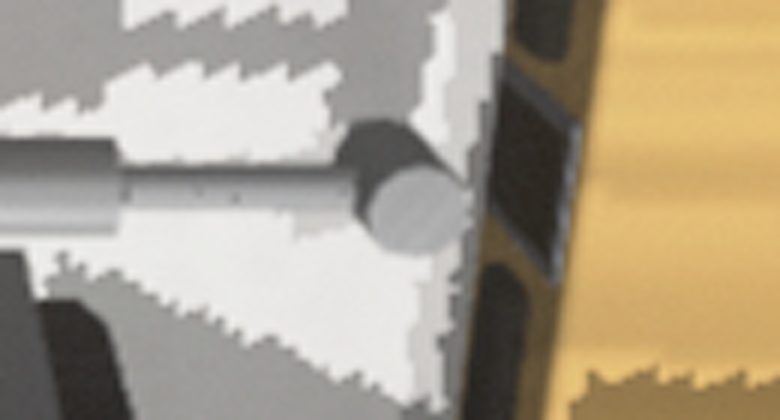

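The crop shows the head's top at (417,210) and the bore mouth's upper edge from (580,125) to (555,283). The bolt is now nearly lined up.

Run:
```python
from h import *
st=manip.observe(); c=cam('wrist',st)
A=R.from_euler('z',-12.15,degrees=True).as_matrix()[:2,:2]
cp=lambda x,y:[280+(x-3)/6+.5,190+(y-3)/6+.5]
w=ray(c,[cp(580,125),cp(555,283)],.0225)[:,:2]; w2=ray(c,[cp(507,72),cp(490,200)],.0035)[:,:2]; o=w.mean(0)
h=ray(c,[cp(417,210)],.0205)[0,:2]
print(o,np.linalg.norm(w[1]-w[0])*1e3,'bot',(w2.mean(0)-o)@A*1e3,'head',(h-o)@A*1e3)
col=ray(c,[cp(5,184),cp(118,186)],.013)[:,:2]; print('collar',(col-o)@A*1e3)
im=np.load('w3.npz')['im'];hsv=cv2.cvtColor(im,cv2.COLOR_BGR2HSV)
m=((hsv[...,2]>90)&(hsv[...,1]<70)).astype(np.uint8); m[:,:415]=0;m[:170]=0;m[280:]=0
cs,_=cv2.findContours(m,cv2.RETR_EXTERNAL,cv2.CHAIN_APPROX_NONE)
k=max(cs,key=cv2.contourArea)[:,0]; k=k[(k[:,0]<445)|(k[:,1]>232)]
q=ray(c,k,.027)[:,:2]*1e3; s=np.linalg.lstsq(np.c_[2*q,np.ones(len(q))],(q**2).sum(1),rcond=None)[0]
print('disc',s[:2],'r',np.sqrt(s[2]+s[0]**2+s[1]**2),'rel',(s[:2]/1e3-o)@A*1e3)
print('TCP rel',(st['position'][:2]-o)@A*1e3)
```

```text
[0.45802356 0.02170377] 19.448368750878583 bot [-0.34189485 -0.68222848] head [  1.49696039 -16.04337332]
collar [[  1.60082044 -62.27313316]
 [  1.87989342 -48.9022604 ]]
disc [469.77068737  81.57303767] r 21.961213646948856 rel [-1.11679675 61.00062728]
TCP rel [  1.67371038 -80.35746938]
```

Emit:
carry_out(series="-0.007 0.0015 0.005 0 0.1;-0.0073 0.0015 0 0 0.1;0.003 0.013 0 0 0.1;0.003 0.013 0 0 0.1;0.003 0.013 0 0 0.1;0.003 0.013 0 0 0.1;0.003 0.013 0 0 0.1;0 0 0 0 0.1")

```text
clock: 6.4
position: [0.4425, -0.0441, 0.0439]
tool_rot: [0.106, 0.994, 0.0, -0.0]
force: [0.4, -0.0, -4.8]
gripper_width: 0.0172
grasp_force: 39.9
```

```bash
cat > rel.py <<'E'
from h import *
st=manip.observe(); o=np.array([.45797,.02165])
A=R.from_euler('z',-12.15,degrees=True).as_matrix()[:2,:2]
q=st['tool_rot']; print('rel',(st['position'][:2]-o)@A*1e3,'z',st['position'][2]*1e3,'F tray',st['force'][:2]@A,st['force'][2],'yaw',np.rad2deg(2*np.arctan2(q[1],q[0]))-180,'clock',st['clock'],'T',st['torque'])
E
python3 rel.py
```

```text
rel [ -1.3256841  -67.51527207] z 43.86463760292776 F tray [0.38790173 0.04724151] -4.776774596526732 yaw -12.113337388033443 clock 6.4 T [-0.02921094 -0.04126476  0.0487686 ]
```

Emit:
carry_out(series="0.003 -0.0006 -0.001 0 0.1;0.003 -0.0006 -0.001 0 0.1;0.003 0.013 0 0 0.1;0.003 0.013 0 0 0.1;0.003 0.013 0 0 0.1;0.003 0.013 0 0 0.1;0.003 0.013 0 0 0.1;0 0 0 0 0.1")

```text
clock: 7.07
position: [0.4462, -0.0352, 0.0438]
tool_rot: [0.106, 0.994, -0.0, 0.001]
force: [-0.2, -1.9, 1.2]
gripper_width: 0.0172
grasp_force: 40.7
```

```bash
python3 rel.py
```

```text
rel [  0.42217249 -58.05408327] z 43.81454805549775 F tray [ 0.24484075 -1.9227908 ] 1.1970235140423993 yaw -12.161840116833446 clock 7.0667 T [-0.6148392   0.03017233 -0.01875245]
```

Emit:
carry_out(series="0.0005 0.0165 0 0 0.1;0.0015 0.0165 0 0 0.1;0.0035 0.0163 0 0 0.1;0.0035 0.0163 0 0 0.1;0.0035 0.0163 0 0 0.1;0.0035 0.0163 0 0 0.1;0.0035 0.0163 0 0 0.1;0.0035 0.0163 0 0 0.1")

```text
clock: 7.73
position: [0.449, -0.016, 0.0438]
tool_rot: [0.106, 0.994, -0.0, 0.0]
force: [-2.0, -4.9, 4.5]
gripper_width: 0.0172
grasp_force: 41.2
```

```bash
python3 rel.py
```

```text
rel [ -0.85128215 -38.6606668 ] z 43.807906599148254 F tray [-0.87864262 -5.20128279] 4.525695421159676 yaw -12.202997950347395 clock 7.7333 T [-1.42823183  0.22579737  0.03232256]
```

Emit:
carry_out(series="0.004 0.016 0.0015 0 0.1;0.004 0.016 0 0 0.1;0.0035 0.0163 0 0 0.1;0.0035 0.0163 0 0 0.1;0.0035 0.0163 0 0 0.1;0.0035 0.0163 0 0 0.1;0.0035 0.0163 0 0 0.1;0.0035 0.0163 0 0 0.1")

```text
clock: 8.4
position: [0.4532, 0.0042, 0.0438]
tool_rot: [0.106, 0.994, 0.0, -0.0]
force: [-0.5, -2.4, 0.6]
gripper_width: 0.0178
grasp_force: 40.7
```

```bash
python3 rel.py
```

```text
rel [ -0.94073507 -18.06519358] z 43.82676042726956 F tray [ 0.03748925 -2.49296166] 0.5655600810915308 yaw -12.170085000544844 clock 8.4 T [-0.81913674  0.13362832 -0.03084538]
```

Emit:
carry_out(series="0.002 0.0098 0 0 0.1;0.002 0.0098 0 0 0.1;0.002 0.0098 0 0 0.1;0.002 0.0098 0 0 0.1;0.0014 0.0065 0 0 0.1;0.0014 0.0065 0 0 0.1;0 0 0 0 0.1;0 0 0 0 0.1")

```text
clock: 9.07
position: [0.4546, 0.0107, 0.0438]
tool_rot: [0.106, 0.994, -0.001, -0.0]
force: [-1.2, -7.2, 2.3]
gripper_width: 0.0174
grasp_force: 40.8
```

```bash
python3 rel.py
```

```text
rel [ -0.95915079 -11.4107706 ] z 43.83418854262876 F tray [ 0.35800651 -7.26964574] 2.32303087191387 yaw -12.218596800758974 clock 9.0667 T [-1.48489756  0.20103997  0.0823675 ]
```

Emit:
carry_out(series="0.0014 0.0065 0 0 0.1;0.0014 0.0065 0 0 0.1;0 0 0 0 0.1;0 0 0 0 0.1;0 0 0 0 0.1;0 0 0 0 0.1;0 0 0 0 0.1;0 0 0 0 0.1")

```text
clock: 9.73
position: [0.4546, 0.0108, 0.0438]
tool_rot: [0.107, 0.994, -0.002, -0.0]
force: [-1.7, -12.1, 3.4]
gripper_width: 0.0171
grasp_force: 41.0
```

Run:
```python
from rel import *
im,d=imaging.capture('wrist'); np.savez('w4.npz',im=im,d=d)
cv2.imwrite('pics/w4.png',cv2.resize(im,(800,600),interpolation=cv2.INTER_CUBIC))
```

```text
rel [ -1.00014704 -11.3442127 ] z 43.826200977564305 F tray [  0.87961301 -12.14672624] 3.4044647304817377 yaw -12.304250997941011 clock 9.7333 T [-2.55089758  0.45625885  0.09811968]
```

View pics/w4.png

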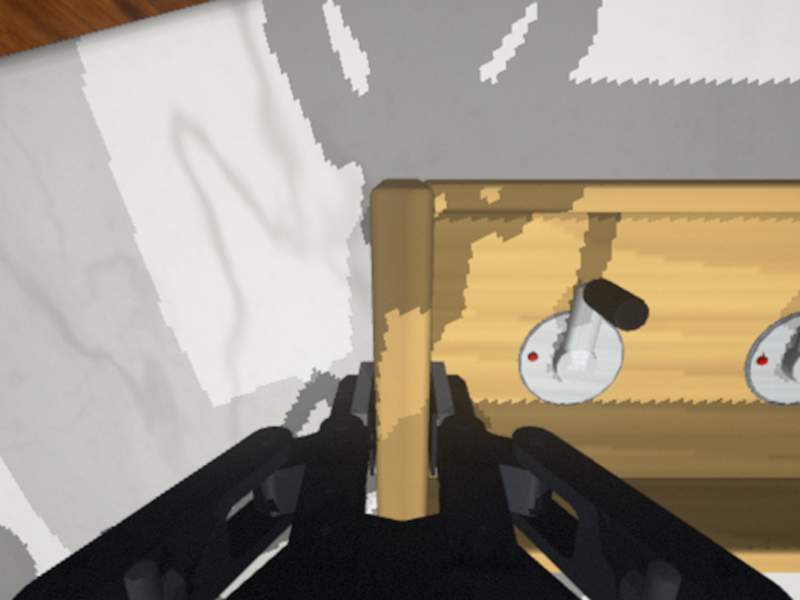

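The panel is now flush on the tray end: no gap shows along u≈433, and 12 N of push moves it no further. The cam disc is at (571,358) and the knob's top at about (630,306). Next I let go and rise.

Emit:
carry_out(series="-0.0014 -0.0065 0 0 0.1;0 0 0 0 0.25;0 0 0 0 0.35;0 0 0 0 0.4;0 0 0 0 0.4;0 0 0.05 0 0.4;0 0 0.1 0 0.4;0 0 0.2 0 0.4")

```text
clock: 10.45
position: [0.4532, 0.0129, 0.0955]
tool_rot: [0.106, 0.994, -0.001, -0.002]
force: [0.0, 0.4, 0.5]
gripper_width: 0.0342
grasp_force: 0.0
```

Emit:
carry_out(series="0 0 0.2 0 0.4;0 0 0.15 0 0.4;-0.02 0.11 0 0 0.4;-0.02 0.11 0 0 0.4;-0.02 0.11 0 0 0.4;0 0 0 0 0.4;0 0 0 0 0.4;0 0 0 0 0.4")

```text
clock: 11.12
position: [0.4462, 0.0617, 0.1491]
tool_rot: [0.106, 0.994, -0.0, 0.0]
force: [0.6, 0.2, 0.7]
gripper_width: 0.0341
grasp_force: 0.0
```

Run:
```python
from rel import *
print(st['position'],st['gripper_width'])
c=cam('wrist',st); im,d=imaging.capture('wrist'); np.savez('w5.npz',im=im,d=d)
it,dt=imaging.capture('top'); np.savez('t5.npz',im=it,d=dt)
cv2.imwrite('pics/w5.png',cv2.resize(im,(800,600),interpolation=cv2.INTER_CUBIC))
```

```text
rel [-19.93791132  36.63452794] z 149.127658044229 F tray [0.56048793 0.31985725] 0.6835219105418888 yaw -12.17997784080228 clock 11.1167 T [-0.00523125 -0.00115757  0.01182591]
[0.44618923 0.06166028 0.14912766] 0.03411626349893874
```

View pics/w5.png

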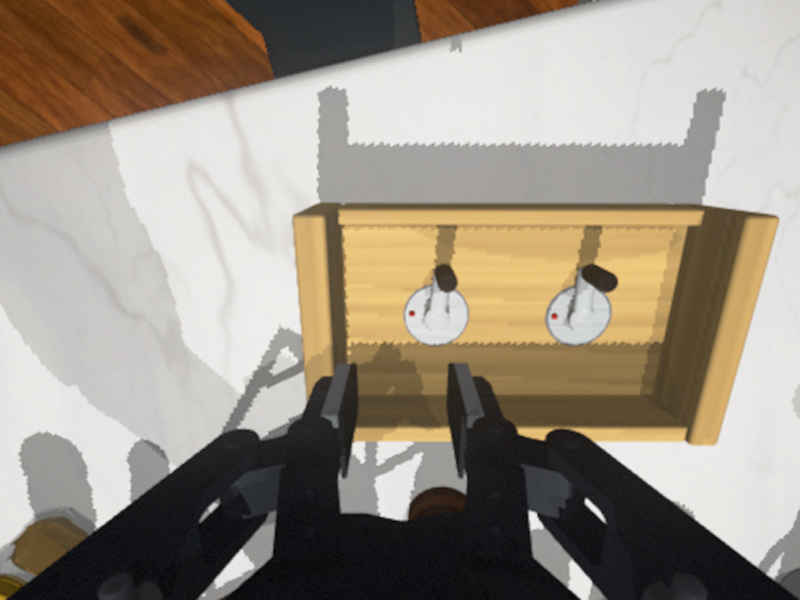

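The panel stands at the tray end (u≈318). The near cam's disc is at (436,315), and its knob runs from its foot at (441,270) to its top at (447,284).

Run:
```python
from h import *
st=manip.observe(); c=cam('wrist',st); im=np.load('w5.npz')['im']; hsv=cv2.cvtColor(im,cv2.COLOR_BGR2HSV)
A=R.from_euler('z',-12.15,degrees=True).as_matrix()[:2,:2]
m=(im.max(2)<75).astype(np.uint8); m[:160]=0;m[195:]=0;m[:,:265]=0;m[:,310:]=0
n,l,s,ce=cv2.connectedComponentsWithStats(m); i=1+s[1:,4].argmax(); print('knob',s[i],ce[i]); k=ray(c,ce[i],.0465)[0]
m=((hsv[...,2]>120)&(hsv[...,1]<60)).astype(np.uint8); m[:180]=0;m[225:]=0;m[:,:250]=0;m[:,305:]=0
cs,_=cv2.findContours(m,cv2.RETR_EXTERNAL,cv2.CHAIN_APPROX_NONE); q=max(cs,key=cv2.contourArea)[:,0]; q=q[(q[:,1]>194)|(q[:,0]<268)]
q=ray(c,q,.027)[:,:2]*1e3; f=np.linalg.lstsq(np.c_[2*q,np.ones(len(q))],(q**2).sum(1),rcond=None)[0]; r=np.sqrt(f[2]+f[0]**2+f[1]**2)
d=f[:2]/1e3; print('disc',d,r,'knob',k,'knob-disc tray',(k[:2]-d)@A*1e3,'TCP->knob tray',(k[:2]-st['position'][:2]),'tcp',st['position'])
```

```text
knob [279 170  13  16 163] [284.80981595 177.55828221]
disc [0.47001032 0.08059106] 21.445825352316167 knob [0.4399469  0.09070562 0.0465    ] knob-disc tray [-31.51882813   3.5604961 ] TCP->knob tray [-0.00627343  0.02948855] tcp [0.44622033 0.06121707 0.14897506]
```

Emit:
carry_out(series="-0.021 0.0985 0 0 0.4;-0.021 0.0985 0 0 0.4;0 0 -0.1 0 0.4;0 0 -0.15 0 0.4;0 0 -0.15 0 0.4;0 0 -0.15 0 0.4;0 0 -0.12 0 0.4;0 0 -0.057 0 0.4")

```text
clock: 11.88
position: [0.4388, 0.0905, 0.038]
tool_rot: [0.107, 0.994, -0.001, -0.001]
force: [-1.5, -0.5, -0.2]
gripper_width: 0.0337
grasp_force: 0.0
```

```bash
cat > cam.py <<'E'
from h import *
d=np.array([.4700,.0806]); A=R.from_euler('z',-12.15,degrees=True).as_matrix()[:2,:2]
def rep():
    st=manip.observe(); r=(st['position'][:2]-d)@A*1e3
    a=np.arctan2(r[1],-r[0]); t=np.array([np.sin(a),np.cos(a)]); n=np.array([-np.cos(a),np.sin(a)]); F=st['force'][:2]@A
    print('clock %.2f r'%st['clock'],r.round(2),'rad %.2f cam %.3f'%(np.hypot(*r),a),'z %.4f'%st['position'][2],'push %.1f radial %.1f Fz %.1f'%(-F@t,F@n,st['force'][2]),'w',st['gripper_width'].round(4))
    return st,a
rep()
E
python3 cam.py
```

```text
Traceback (most recent call last):
  File "cam.py", line 8, in <module>
    rep()
    ~~~^^
  File "cam.py", line 6, in rep
    print('clock %.2f r'%st['clock'],r.round(2),'rad %.2f cam %.3f'%(np.hypot(*r),a),'z %.4f'%st['position'][2],'push %.1f radial %.1f Fz %.1f'%(-F@t,F@n,st['force'][2]),'w',st['gripper_width'].round(4))
                                                                                                                                                                              ^^^^^^^^^^^^^^^^^^^^^^^^^
AttributeError: 'float' object has no attribute 'round'
```

Emit:
carry_out(series="0 0 0.007 0 0.3;0 0 0 0 0.25;0 0 0 0 0.2;0 0 0 0 0.15;0 0 0 0 0.1;0 0 0 0 0.05;0 0 0 0 0.05;0 0 0 0 0.05", squeeze=40)

```text
clock: 12.55
position: [0.4402, 0.0906, 0.0419]
tool_rot: [0.107, 0.994, -0.0, 0.001]
force: [-1.4, -5.7, 6.6]
gripper_width: 0.0102
grasp_force: 39.0
```

```bash
sed -i "s/st\['gripper_width'\].round(4)/round(st['gripper_width'],4)/" cam.py; python3 cam.py
```

```text
clock 12.55 r [-31.2    3.55] rad 31.40 cam 0.113 z 0.0419 push 5.8 radial -0.5 Fz 6.6 w 0.0102
```

Run:
```python
import numpy as np
from scipy.spatial.transform import Rotation as R
A=R.from_euler('z',-12.15,degrees=True).as_matrix()[:2,:2]
a=np.arange(.11,3.5,.1); r=.032*np.c_[-np.cos(a),np.sin(a)]@A.T
for x,y in zip(a[1:],np.diff(r,axis=0)/.15): print('%.2f %.3f %.3f'%(x,*y))
```

```text
0.21 0.008 0.020
0.31 0.010 0.019
0.41 0.012 0.018
0.51 0.013 0.017
0.61 0.015 0.015
0.71 0.016 0.014
0.81 0.018 0.012
0.91 0.019 0.010
1.01 0.020 0.008
1.11 0.020 0.006
1.21 0.021 0.004
1.31 0.021 0.002
1.41 0.021 -0.000
1.51 0.021 -0.002
1.61 0.021 -0.004
1.71 0.020 -0.006
1.81 0.020 -0.008
1.91 0.019 -0.010
2.01 0.018 -0.012
2.11 0.016 -0.014
2.21 0.015 -0.015
2.31 0.013 -0.017
2.41 0.011 -0.018
2.51 0.010 -0.019
2.61 0.008 -0.020
2.71 0.006 -0.021
2.81 0.004 -0.021
2.91 0.001 -0.021
3.01 -0.001 -0.021
3.11 -0.003 -0.021
3.21 -0.005 -0.021
3.31 -0.007 -0.020
3.41 -0.009 -0.019
```

Emit:
carry_out(series="0.008 0.020 0.013 0 0.05;0.010 0.019 0 0 0.05;0.012 0.018 0 0 0.05;0.013 0.017 0 0 0.05;0.015 0.015 0 0 0.05;0.016 0.014 0 0 0.05;0.018 0.012 0 0 0.05;0.019 0.010 0 0 0.05")

```text
clock: 13.22
position: [0.4539, 0.1075, 0.0422]
tool_rot: [0.107, 0.994, -0.002, -0.002]
force: [-2.7, -8.3, -7.3]
gripper_width: 0.0095
grasp_force: 41.5
```

```bash
python3 cam.py
```

```text
clock 13.22 r [-21.36  22.9 ] rad 31.31 cam 0.820 z 0.0422 push 6.6 radial -5.7 Fz -7.3 w 0.0095
```

Emit:
carry_out(series="0.021 0.005 -0.006 0 0.05;0.021 0.003 0 0 0.05;0.021 0.004 0 0 0.05;0.021 0.002 0 0 0.05;0.021 0 0 0 0.05;0.021 -0.002 0 0 0.05;0.021 -0.004 0 0 0.05;0.020 -0.006 0 0 0.05")

```text
clock: 13.88
position: [0.4784, 0.111, 0.042]
tool_rot: [0.106, 0.994, -0.0, -0.003]
force: [-6.9, 0.2, 3.5]
gripper_width: 0.0101
grasp_force: 42.6
```

```bash
python3 cam.py
```

```text
clock 13.88 r [ 1.83 31.49] rad 31.55 cam 1.629 z 0.0420 push 6.7 radial -1.7 Fz 3.5 w 0.0101
```

Emit:
carry_out(series="0.020 -0.008 0 0 0.05;0.019 -0.010 0 0 0.05;0.018 -0.012 0 0 0.05;0.016 -0.014 0 0 0.05;0.015 -0.015 0 0 0.05;0.013 -0.017 0 0 0.05;0.011 -0.018 0 0 0.05;0.005 -0.010 0 0 0.05")

```text
clock: 14.55
position: [0.4974, 0.0973, 0.0421]
tool_rot: [0.105, 0.994, 0.001, -0.002]
force: [-3.5, 5.7, -1.8]
gripper_width: 0.0102
grasp_force: 42.0
```

```bash
python3 cam.py
```

```text
clock 14.55 r [23.26 22.05] rad 32.05 cam 2.383 z 0.0421 push 6.7 radial -0.1 Fz -1.8 w 0.0102
```

Emit:
carry_out(series="0.0035 -0.0055 0 0 0.05;0.003 -0.0055 0 0 0.05;0.003 -0.0057 0 0 0.05;0.003 -0.0058 0 0 0.05;0.0028 -0.0059 0 0 0.05;0.0025 -0.006 0 0 0.05;0.0022 -0.006 0 0 0.05;0.002 -0.006 0 0 0.05")

```text
clock: 15.22
position: [0.5002, 0.0918, 0.0421]
tool_rot: [0.105, 0.995, 0.002, -0.002]
force: [-4.3, 8.9, -1.2]
gripper_width: 0.0102
grasp_force: 42.1
```

```bash
python3 cam.py
```

```text
clock 15.22 r [27.21 17.34] rad 32.26 cam 2.574 z 0.0421 push 9.9 radial -0.9 Fz -1.2 w 0.0102
```

Emit:
carry_out(series="0.0014 -0.0041 0 0 0.05;0.0013 -0.0041 0 0 0.05;0.0012 -0.0042 0 0 0.05;0.001 -0.0042 0 0 0.05;0 0 0 0 0.05;0 0 0 0 0.05;0 0 0 0 0.05;0 0 0 0 0.05")

```text
clock: 15.88
position: [0.5012, 0.0893, 0.0421]
tool_rot: [0.105, 0.995, 0.002, -0.002]
force: [-3.4, 7.8, -1.7]
gripper_width: 0.0101
grasp_force: 42.0
```

```bash
python3 cam.py
```

```text
clock 15.88 r [28.66 15.07] rad 32.37 cam 2.658 z 0.0421 push 8.4 radial -1.2 Fz -1.7 w 0.0101
```

Emit:
carry_out(series="0.0014 -0.0052 0 0 0.05;0.0013 -0.0052 0 0 0.05;0.0011 -0.0053 0 0 0.05;0.001 -0.0053 0 0 0.05;0.0008 -0.0053 0 0 0.05;0 0 0 0 0.05;0 0 0 0 0.05;0 0 0 0 0.05")

```text
clock: 16.55
position: [0.502, 0.0867, 0.0421]
tool_rot: [0.104, 0.995, 0.002, -0.002]
force: [-3.7, 10.4, -2.6]
gripper_width: 0.0099
grasp_force: 42.0
```

```bash
python3 cam.py
```

```text
clock 16.55 r [29.96 12.69] rad 32.54 cam 2.741 z 0.0421 push 10.9 radial -1.7 Fz -2.6 w 0.0099
```

Emit:
carry_out(series="0.0008 -0.0052 0 0 0.05;0.0008 -0.0053 0 0 0.05;0.0006 -0.0053 0 0 0.05;0.0005 -0.0053 0 0 0.05;0 0 0 0 0.05;0 0 0 0 0.05;0 0 0 0 0.05;0 0 0 0 0.05")

```text
clock: 17.22
position: [0.5022, 0.0852, 0.0421]
tool_rot: [0.103, 0.995, 0.003, -0.002]
force: [-4.7, 15.0, -2.6]
gripper_width: 0.0101
grasp_force: 42.0
```

```bash
python3 cam.py
```

```text
clock 17.22 r [30.56 11.29] rad 32.58 cam 2.788 z 0.0421 push 15.5 radial -2.5 Fz -2.6 w 0.0101
```

Emit:
carry_out(series="0.0002 -0.004 0 0 0.05;0 0 0 0 0.05;0 0 0 0 0.05;0 0 0 0 0.05;0 0 0 0 0.05;0 0 0 0 0.05;0 0 0 0 0.05;0 0 0 0 0.05")

```text
clock: 17.88
position: [0.5023, 0.085, 0.0421]
tool_rot: [0.103, 0.995, 0.003, -0.002]
force: [-4.7, 15.4, -2.0]
gripper_width: 0.0096
grasp_force: 42.0
```

```bash
python3 cam.py
```

```text
clock 17.88 r [30.67 11.07] rad 32.61 cam 2.795 z 0.0421 push 15.9 radial -2.6 Fz -2.0 w 0.0096
```

Emit:
carry_out(series="0 0 0 0 0.2;0 0 0 0 0.4;0 0 0 0 0.4;0 0 0 0 0.4;0 0 0.05 0 0.4;0 0 0.1 0 0.4;0 0 0.2 0 0.4;0 0 0.2 0 0.4")

```text
clock: 18.55
position: [0.5035, 0.0771, 0.1253]
tool_rot: [0.107, 0.994, -0.001, -0.001]
force: [-0.2, 0.1, 0.3]
gripper_width: 0.0343
grasp_force: 0.0
```

Emit:
carry_out(series="-0.1 0 0.1 0 0.4;-0.1 0 0.1 0 0.4;-0.1 0 0.05 0 0.4;0 0 0 0 0.4;0 0 0 0 0.4;0 0 0 0 0.4;0 0 0 0 0.4;0 0 0 0 0.4")

```text
clock: 19.22
position: [0.4598, 0.0777, 0.1615]
tool_rot: [0.106, 0.994, -0.0, -0.0]
force: [-0.2, 0.3, 0.4]
gripper_width: 0.0343
grasp_force: 0.0
```

Run:
```python
from cam import *
st=manip.observe(); c=cam('wrist',st) if callable(cam) else None; im,_=imaging.capture('wrist')
cv2.imwrite('pics/w6.png',cv2.resize(im,(800,600),interpolation=cv2.INTER_CUBIC)); print(st['position'],st['force'])
```

```text
clock 19.22 r [-9.39 -4.96] rad 10.61 cam -0.486 z 0.1615 push -0.3 radial 0.1 Fz 0.4 w 0.0343
[0.45978081 0.07772914 0.1615187 ] [-0.23461336  0.29346161  0.42373746]
```

View pics/w6.png

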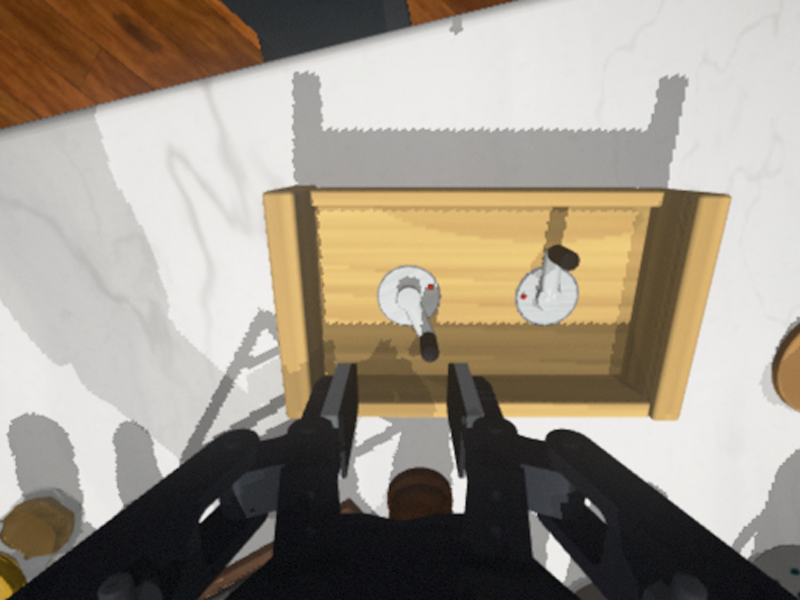

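The panel is flush at the tray's end (u≈290). The cam lever has turned round to the rail side, knob at (428,347) and red dot away from the bore at (431,287), and it stayed there after release. The gripper is clear, so I hand in.

```bash
python3 -c "
from station import manip; print(manip.job_done())"
```

```text
the job is handed in; nothing more can be done
None
```

The end panel is fitted flush on the tray and the cam lock turned clockwise to about 2.8 rad, stopped hard at about 16 N and let go; the job was handed in at about 19 s with the gripper clear.

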